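# Register a piece of wood in the cut-off jig

## Robot

A 7-joint arm with a two-finger parallel gripper is mounted at the origin on a cart in front of the work surface, level with it; the furniture and walls round the work are solid. World frame = base frame: x ahead of the robot, y to its left, z up, the work surface at z = 0. Lengths are in m, angles in rad, forces in N, time in s.
With the tool pointing down it reaches from about 0.35 to 0.9 m from the base axis. Payload 7.2 kg.
Tool frame: the origin (TCP) lies at the very end of the fingers, on their centre line; the grasp point (between the pads) lies 19 mm behind it; z points along the fingers, y is the line along which they close (so a half turn about z gives the same grasp; the last joint's range is limited). The gripper opens to 88 mm and grips with 3 to 60 N. Pads are 20 mm wide; open, the fingers measure 115 mm over their backs; the gripper's body (75 mm by 178 mm) begins 61 mm behind the grasp point.
Start: joints at [1.099, 0.411, -0.013, 1.596, 0.006, 1.134, -0.082], TCP at [0.246, -0.575, 0.223] pointing down, gripper open.
Joint ranges: [-2.95, 2.95], [-0.29, 1.99], [-1.47, 1.44], [0.14, 2.54], [-1.03, 4.17], [0.13, 1.85], [-2.86, 2.86]. Speed limits (rad/s): [2.39, 2.39, 3.01, 3.01, 3.14, 3.14, 3.14].

## Interface

Orientations are given as a 3x3 rotation matrix whose columns are the frame's x, y, z axes.
In Python, from bench import ctrl gives the robot as it stands.
- The arm moves only by the tool jog_arm, never from a script. Its arguments are lists of equal length, an entry for each row: "slide": the shift along the tool's x, y, z in cm, a list of three; "delta_rot": the turn, a rotation vector about the tool's x, y, z in degrees, a list of three. A call has exactly 10 rows; each row shifts and turns the commanded pose from where the row before left it, along the tool's axes as they then stand; what a row does not reach is not made up. A row lasts 1/10 s, in which the tool goes at most 50 mm and 8.59 degrees, less where a joint would pass 70% of its speed; a pose out of reach is approached as far as the arm can. A call with a gripper value outside its range is refused whole. "gripper" is the opening, from -1 (shut) to 1 (fully open), set as the call begins (left out, the last holds). The fingers move at their own pace and stop on an object; the grip force is fixed at half the most. Time passes only in rows, so rows that do not move let the fingers close, or fill a call up. It gives the time, the measured TCP pose, the force, the opening and the grip force at its end, in the units of the state.
- ctrl.get_state(): the state, without advancing time (a new reading comes with each control period).
- ctrl.snapshot(name): name is "scene" or "top" or "wrist"; returns the picture (400x640x3 uint8, red, green, blue); there is no depth.
- ctrl.get_calibration(name): a dict with "vertical_fov" (degrees; the focal length in pixels is half the picture's height over the tangent of half this angle, whatever the lens; pixels are square), "cx", "cy" (the principal point, pixels), "origin" and "rotation" of the camera in the world. Camera axes: x right, y up, looking along -z (the intrinsics and any distortion apply to the point x, -y, -z); pixel columns grow to the right and rows downward; lengths in m; the calibration is good to about 2 mm. The wrist camera is an equidistant fisheye: a pixel r from the principal point sees the ray r / f radians off the axis. A picture is of the moment at which its call begins: read the wrist's pose just before it. get_calibration takes no time and is no camera call; for the wrist camera it gives the pose at the moment of the call.
- ctrl.close_job(): hands the job in; it is judged then, once.
The state is a dict: "time_s": time; "qpos": joint angles; "joint_velocities": joint speeds; "joint_torque": joint torques, N m; "eef_pos": TCP position; "eef_rot": TCP orientation; "contact_force": force on the tool from outside, world axes, zero at the start; "torque": the same for the moment, N m; "grip_width": finger opening in m; "gripper_force": force on a finger pad.
Only numpy, scipy, OpenCV 4.12 (cv2) and the standard library are available. Lean on these libraries where they do the work, as an engineer would, in place of code of your own. Each camera call takes 0.05 s, during which the arm holds its last target. There are 200 camera calls.

## Task

Get the loose piece of wood on the cut-off jig ready for its cut: first push it back until its long side lies flat against the aluminium fence, still clear of the stops, then push it along the fence until its end is up against the red stop, and leave it tight against both. Only push it: the wood stays lying on the plywood the whole time, never lifted or tipped up. Leave the sanding block, the tape measure and the green pencil where they are.

Things in the scene. Friction and masses are not known exactly. Their poses are not given: they have to be found in the camera images.
- jig: Cut-off jig, fixed: plywood base 12 mm thick with an aluminium fence along its far edge. Origin on the bench surface, z up; +x points across the base to the fence, +y along the fence. Base x -100 to +120 mm, y -270 to +270 mm, top at z = 12 mm. The fence's near face, which the wood must lie against, is the plane x = +90 mm; the fence is 30 mm thick, its top at z = 47 mm.
- stop_red: Red stop block fixed near the left or the right end of the fence: 30 mm wide along it, sticking out 50 mm over the base, 40 mm high; black knob over the fence to 53 mm above the base. Origin: at the fence's near face, mid-width, on the base's top; axes as the jig's. Its face for the wood is 15 mm from the origin along jig y, towards the fence's middle.
- stop_black: The black stop block, same shape, size and origin as the red one, locked near the other end of the fence; set for another job, not used now.
- workpiece: Loose softwood piece lying skewed on the jig's base between the stops: 64 mm wide (its x), 210 mm long (its y), 38 mm thick, 0.17 to 0.34 kg. Slides at under 5 N; rubbing along the fence it can take over 9 N. Origin at the centre of its underside. Against the fence its origin is at jig x = +58 mm; against a stop it is 120 mm from that stop's origin along jig y.
- sanding_block: Brown wooden sanding block with cork face, 64 x 111 (its y) x 30 mm high, loose on the bench just in front of the jig's near edge. Leave alone. Origin at the centre of its underside.
- tape_measure: Yellow and black pocket tape measure, 37 x 91 (its y) x 66 mm high, loose on the bench just in front of the jig's near edge. Leave alone. Origin at the centre of its underside.
- green_pencil: Green pencil, 173 mm long (its y), 13 mm wide, 8 mm high, loose on the bench behind the fence. Leave alone. Origin at the centre of its underside.
There are look-alikes about, which are no part of the job. Of the things like the workpiece, leave any that is black; of the rest the larger one is meant.

How it is judged:
On the way:
1. the wood's long side lies flat against the fence while its end is still clear (more than 15 mm) of the red stop (x of workpiece in the frame of jig between 0.054 and 0.062 m and angle between the y axis of workpiece and the y axis of jig, either way round below 0.025 rad and (y of workpiece in the frame of stop_red above 0.135 m or y of workpiece in the frame of stop_red below -0.135 m)), for 0.2 s.
At the end, for the whole second after the job is handed in: the wood lies on the base at rest, its long side within 4 mm of the fence and parallel to it within 0.025 rad, its end within 4 mm of the red stop (x of workpiece in the frame of jig between 0.054 and 0.062 m and angle between the y axis of workpiece and the y axis of jig, either way round below 0.025 rad and (y of workpiece in the frame of stop_red between 0.116 and 0.124 m or y of workpiece in the frame of stop_red between -0.124 and -0.116 m) and z of workpiece in the frame of jig between 0.009 and 0.015 m and linear speed of workpiece below 0.01 m/s and angular speed of workpiece below 0.05 rad/s); the robot touches nothing.
It fails at once if the wood is lifted or tipped off the jig's plywood base (z of workpiece in the frame of jig above 0.018 m or angle between workpiece's own z axis and vertical above 0.12 rad).
It fails at once if the sanding block is moved (more than 15 mm) (distance of sanding_block from where it was at the start of the episode above 0.015 m).
It fails at once if the tape measure is moved (more than 15 mm) (distance of tape_measure from where it was at the start of the episode above 0.015 m).
It fails at once if the green pencil is moved (more than 15 mm) (distance of green_pencil from where it was at the start of the episode above 0.015 m).
It also fails if it takes over 58 s, if anything falls off the work surface, if the arm or the gripper's body presses on something with over 40 N, if the wrist force passes 120 N, or if a joint passes its speed limit or range.

## Working session

There is one attempt and no reset: what is moved stays moved. The work goes in short steps, Python scripts to look and compute and a tool call to move; the robot and the scene stay as the last step left them, time stands still between calls to the robot, and variables do not carry over. Pictures are saved under pics/ and viewed, at most 10 in all, crops included, and the job is handed in when it is done.

Besides the shell and the picture viewer there is one more tool, called as name(argument=value, ...) on one line, values as JSON. jog_arm: Moves the arm, as the interface text tells. Its arguments: {"type":"object","properties":{"slide":{"type":"array","items":{"type":"array","items":{"type":"number"}}},"delta_rot":{"type":"array","items":{"type":"array","items":{"type":"number"}}},"gripper":{"type":"number"}},"required":["slide","delta_rot"]}

```bash
mkdir -p pics
python3 - <<'E'
from bench import ctrl
import cv2,numpy as np
s=ctrl.get_state();print(s['time_s'],s['eef_pos'],np.round(s['eef_rot'],3),s['contact_force'])
for n in('scene','top'):
    im=ctrl.snapshot(n);cv2.imwrite(f'pics/{n}0.png',im[:,:,::-1]);print(n,ctrl.get_calibration(n))
E
```

```text
0.0 [ 0.24533175 -0.57428711  0.2218053 ] [[ 0.92   0.393 -0.001]
 [ 0.393 -0.92   0.001]
 [-0.    -0.002 -1.   ]] [-0.17818767  0.54188185  0.0807593 ]
scene {'vertical_fov': 42.52392615627461, 'cx': 325.8138039092373, 'cy': 196.8761488847663, 'origin': array([-0.20999713, -1.26006161,  0.69195141]), 'rotation': array([[ 0.85079641,  0.20936235, -0.48198846],
       [-0.52535452,  0.36011514, -0.77092134],
       [ 0.01216944,  0.90911192,  0.41637413]])}
top {'vertical_fov': 45.00626617655845, 'cx': 316.2687645731202, 'cy': 197.78041690543594, 'origin': array([ 0.3082964 , -0.03307972,  1.4586271 ]), 'rotation': array([[ 0.00886647,  0.98548452, -0.16953359],
       [-0.9999029 ,  0.01056039,  0.00909251],
       [ 0.01075087,  0.16943651,  0.98548247]])}
```

View pics/top0.png

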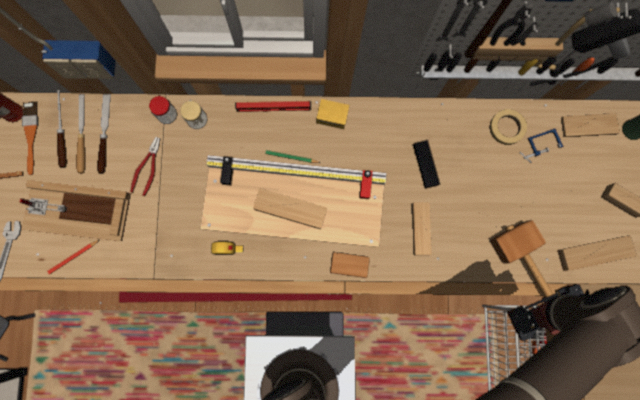

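View pics/scene0.png

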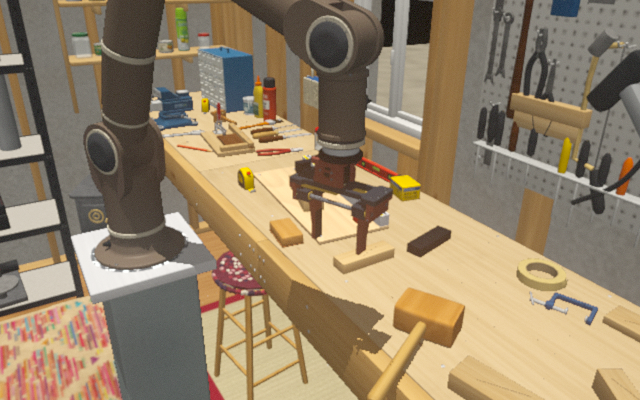

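The top view shows the jig, with the black stop at (227,170), the red stop at (367,184) and a skewed piece of wood at (290,208). Things that could be taken for the workpiece:
- wood on the jig (290,208)
- smaller batten on the bench (422,228)
- black block (427,164)
- offcuts at (590,125), (597,252) and (625,197)

I choose (290,208), since it lies on the jig between the stops. I'll check that in a close crop.

Run:
```python
import cv2
im=cv2.imread('pics/top0.png')[145:265,195:395]
cv2.imwrite('pics/crop0.png',cv2.resize(im,None,fx=4,fy=4,interpolation=cv2.INTER_CUBIC))
```

```text
(no output)
```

View pics/crop0.png

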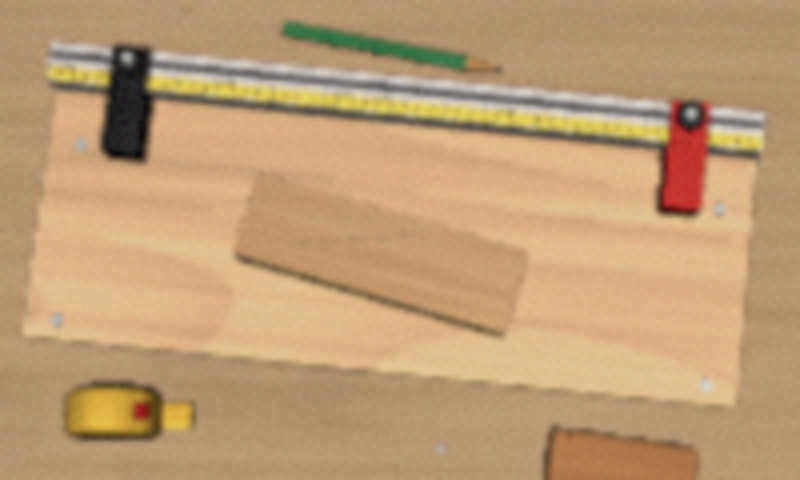

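The crop shows the wood top with corners at crop (258,172), (527,252), (502,330) and (237,257). The jig's near corners are at (24,335) and (736,404), and the near corners of the red stop's top are at (660,208) and (697,212). Now I'll turn these into positions.

```bash
cat > h.py <<'E'
import numpy as np
from bench import ctrl
def ray(n,px,z):
    c=ctrl.get_calibration(n);f=200/np.tan(np.radians(c['vertical_fov'])/2)
    d=c['rotation']@np.array([(px[0]-c['cx'])/f,-(px[1]-c['cy'])/f,-1]);o=np.array(c['origin'])
    return (o+d*(z-o[2])/d[2])[:2]
def crop(px,z): return ray('top',(195+px[0]/4-.4,145+px[1]/4-.4),z)
E
cat > m.py <<'E'
from h import *
J=[crop(p,.012) for p in((24,335),(736,404))]
F=[crop(p,.047) for p in((50,42),(765,112))]
d=J[0]-J[1];print('base len',np.linalg.norm(d),'fence len',np.linalg.norm(F[0]-F[1]))
a=np.arctan2(*(d/np.linalg.norm(d))[[1,0]])-np.pi/2;b=np.arctan2(*((F[0]-F[1])[[1,0]]))-np.pi/2
print('yaw',a,b); y=(a+b)/2
R=np.array([[np.cos(y),-np.sin(y)],[np.sin(y),np.cos(y)]])
o=np.mean([(J[0]+J[1])/2-R@[-.1,0],(F[0]+F[1])/2-R@[.12,0]],0)
print('depth(220)',R.T@((F[0]+F[1])/2-(J[0]+J[1])/2),'org',o)
j=lambda p,z:np.round(R.T@(crop(p,z)-o),4)
for p in((258,172),(527,252),(502,330),(237,257)):print('wood',j(p,.05),np.round(crop(p,.05),4))
for p in((660,208),(697,212)):print('red',j(p,.052))
for p in((105,155),(145,159)):print('blk',j(p,.052))
for n,p,z in(('tape',(65,410),.06),('tape',(193,415),.03),('sand',(552,428),.03),('sand',(696,445),.03)):print(n,j(p,z))
print(repr(R),o)
E
python3 m.py
```

```text
base len 0.5361220858136702 fence len 0.5393430820867734
yaw -0.08682001439645015 -0.08870931967745443
depth(220) [0.21749811 0.00087715] org [0.53555025 0.02450387]
wood [0.035  0.1028] [0.5795 0.1239]
wood [-0.0051 -0.1014] [ 0.5215 -0.0761]
wood [-0.0645 -0.0886] [ 0.4636 -0.0581]
wood [-0.0298  0.1108] [0.5156 0.1375]
red [ 0.037  -0.1963]
red [ 0.0367 -0.2239]
blk [0.0363 0.2168]
blk [0.0362 0.187 ]
tape [-0.154   0.2194]
tape [-0.147   0.1317]
sand [-0.1308 -0.1323]
sand [-0.1329 -0.239 ]
array([[ 0.99615115,  0.08765204],
       [-0.08765204,  0.99615115]]) [0.53555025 0.02450387]
```

Checks: the base length comes out at 536–539 mm (540 given), the depth at 217 (220), and the wood at 207×~66 (210×64). The jig origin is at (0.5355, 0.0245) with yaw -5.03°. Red stop y is about -0.21, so the wood's target is jig (0.058, -0.09). It is now at about (-0.016, 0.006), skewed about -11°. Next I move over its near side.

jog_arm(slide=[[2.63,-3.03,0],[2.63,-3.03,0],[2.63,-3.03,0],[2.63,-3.03,0],[2.63,-3.03,0],[2.63,-3.03,0],[2.63,-3.03,0],[2.63,-3.03,0],[2.63,-3.03,0],[2.63,-3.03,0]], delta_rot=[[0,0,0],[0,0,0],[0,0,0],[0,0,0],[0,0,0],[0,0,0],[0,0,0],[0,0,0],[0,0,0],[0,0,0]])

```text
time_s: 1.1
eef_pos: [0.3684, -0.1911, 0.2226]
eef_rot: [[0.92, 0.393, -0.0], [0.393, -0.92, -0.0], [-0.0, 0.0, -1.0]]
contact_force: [1.5, 0.1, 0.2]
grip_width: 0.0877
gripper_force: 0.0
```

jog_arm(slide=[[2.62,-3.03,0],[2.62,-3.03,0],[2.62,-3.03,0],[2.62,-3.03,0],[2.62,-3.03,0],[2.62,-3.03,0],[0,0,0],[0,0,0],[0,0,0],[0,0,0]], delta_rot=[[0,0,0],[0,0,0],[0,0,0],[0,0,0],[0,0,0],[0,0,7],[0,0,7],[0,0,7],[0,0,7],[0,0,0]], gripper=1)

```text
time_s: 2.1
eef_pos: [0.4411, 0.0355, 0.2224]
eef_rot: [[0.996, -0.084, -0.001], [-0.084, -0.996, -0.0], [-0.001, 0.0, -1.0]]
contact_force: [0.3, 0.7, -0.3]
grip_width: 0.0882
gripper_force: 0.0
```

```bash
cat > s.py <<'E'
from h import *
R=np.array([[ 0.99615115,  0.08765204],[-0.08765204,  0.99615115]]);o=np.array([0.53555025,0.02450387])
def rep():
    s=ctrl.get_state();p=np.array(s['eef_pos']);r=np.array(s['eef_rot']);J=R.T@(p[:2]-o)
    print('t',s['time_s'],'jig xy',J.round(4),'z',p[2].round(4),'toolx yaw rel jig deg',np.degrees(np.arctan2(r[1,0],r[0,0])+.0877).round(2),'z',r[:,2].round(4),'F jig',(R.T@np.array(s['contact_force'])[:2]).round(2),s['contact_force'][2].round(2),'w',s['grip_width'])
if __name__=='__main__':rep()
E
python3 s.py
```

```text
t 2.1 jig xy [-0.0951  0.0027] z 0.2224 toolx yaw rel jig deg 0.2 z [-5.e-04 -1.e-04 -1.e+00] F jig [0.24 0.75] -0.3 w 0.0882366582462131
```

jog_arm(slide=[[0,0,2.5],[0,0,2.5],[0,0,2.5],[0,0,2.5],[0,0,2.5],[0,0,2.5],[0,0,2.5],[0,0,1.3],[0,0,1.0],[0,0,0]], delta_rot=[[0,0,0.2],[0,0,0],[0,0,0],[0,0,0],[0,0,0],[0,0,0],[0,0,0],[0,0,0],[0,0,0],[0,0,0]])

```text
time_s: 3.1
eef_pos: [0.4406, 0.0354, 0.0237]
eef_rot: [[0.996, -0.084, -0.002], [-0.084, -0.996, -0.0], [-0.002, 0.0, -1.0]]
contact_force: [0.1, 0.1, 0.5]
grip_width: 0.0875
gripper_force: 0.0
```

```bash
python3 s.py
python3 - <<'E'
from bench import ctrl
import cv2
cv2.imwrite('pics/scene1.png',ctrl.snapshot('scene')[:,:,::-1])
im=ctrl.snapshot('top')[145:265,195:395,::-1]
cv2.imwrite('pics/top1.png',cv2.resize(im,None,fx=4,fy=4,interpolation=cv2.INTER_CUBIC))
E
```

```text
t 3.1 jig xy [-0.0956  0.0025] z 0.0237 toolx yaw rel jig deg 0.21 z [-0.002 -0.    -1.   ] F jig [0.07 0.07] 0.53 w 0.08752108161214081
```

View pics/top1.png

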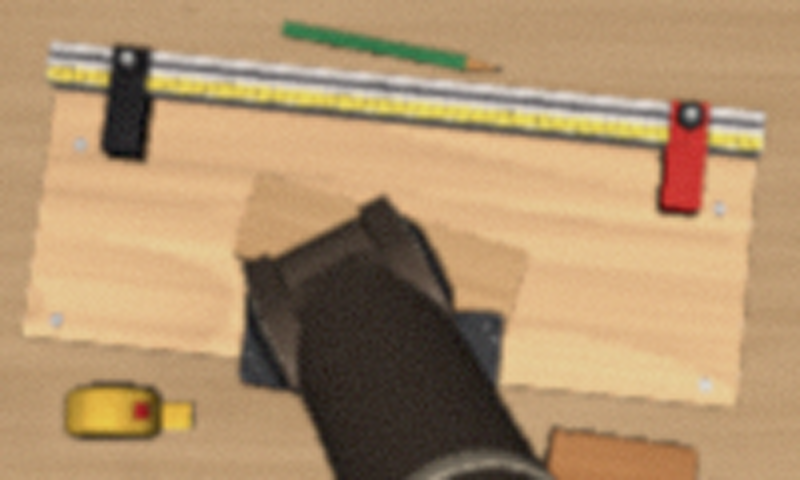

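The gripper body (245–500, 310–385) sits at the near side of the wood, clear of the tape and the sanding block, and nothing has moved. Now I push toward the fence.

jog_arm(slide=[[0.8,0,0],[0.8,0,0],[0.8,0,0],[0.8,0,0],[0.8,0,0],[0.8,0,0],[0.8,0,0],[0.8,0,0],[0.8,0,0],[0.8,0,0]], delta_rot=[[0,0,0],[0,0,0],[0,0,0],[0,0,0],[0,0,0],[0,0,0],[0,0,0],[0,0,0],[0,0,0],[0,0,0]])

```text
time_s: 4.2
eef_pos: [0.5219, 0.0288, 0.0246]
eef_rot: [[0.996, -0.086, 0.0], [-0.086, -0.996, 0.0], [0.0, -0.0, -1.0]]
contact_force: [-1.3, 0.0, -0.9]
grip_width: 0.0877
gripper_force: 0.7
```

jog_arm(slide=[[0.3,0,0],[0.3,0,0],[0.3,0,0],[0.3,0,0],[0.2,0,0],[0.2,0,0],[0.2,0,0],[0,0,0],[0,0,0],[0,0,0]], delta_rot=[[0,0,0],[0,0,0],[0,0,0],[0,0,0],[0,0,0],[0,0,0],[0,0,0],[0,0,0],[0,0,0],[0,0,0]])

```text
time_s: 5.2
eef_pos: [0.5394, 0.027, 0.0248]
eef_rot: [[0.996, -0.086, 0.001], [-0.086, -0.996, 0.0], [0.001, -0.0, -1.0]]
contact_force: [0.8, -0.2, -0.9]
grip_width: 0.0876
gripper_force: 0.0
```

```bash
python3 s.py
```

```text
t 5.2 jig xy [0.0036 0.0029] z 0.0248 toolx yaw rel jig deg 0.08 z [ 1.e-03  1.e-04 -1.e+00] F jig [ 0.81 -0.12] -0.86 w 0.08760292996444605
```

jog_arm(slide=[[0.15,0,0],[0.15,0,0],[0.15,0,0],[0.15,0,0],[0.1,0,0],[0.1,0,0],[0.1,0,0],[0.1,0,0],[0,0,0],[0,0,0]], delta_rot=[[0,0,0],[0,0,0],[0,0,0],[0,0,0],[0,0,0],[0,0,0],[0,0,0],[0,0,0],[0,0,0],[0,0,0]])

```text
time_s: 6.2
eef_pos: [0.5493, 0.0261, 0.0246]
eef_rot: [[0.996, -0.086, 0.001], [-0.086, -0.996, 0.0], [0.001, -0.0, -1.0]]
contact_force: [-1.9, -0.6, 0.1]
grip_width: 0.0878
gripper_force: 0.7
```

```bash
python3 s.py
python3 - <<'E'
from bench import ctrl
import cv2
im=ctrl.snapshot('top')[145:265,195:395,::-1]
cv2.imwrite('pics/top2.png',cv2.resize(im,None,fx=4,fy=4,interpolation=cv2.INTER_CUBIC))
E
```

```text
t 6.2 jig xy [0.0135 0.0028] z 0.0246 toolx yaw rel jig deg 0.09 z [ 7.e-04  1.e-04 -1.e+00] F jig [-1.85 -0.77] 0.09 w 0.08777965880058287
```

View pics/top2.png

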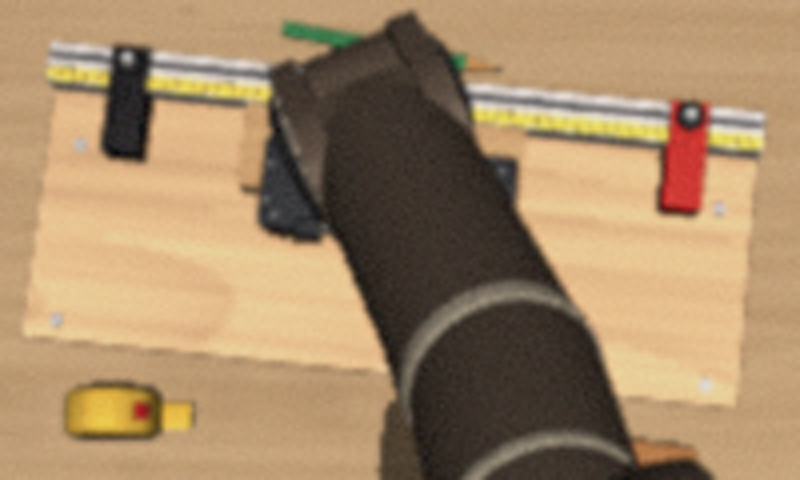

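The wood is now nearly at the fence. Its left end shows at (243–265, 105–190) and its right end at about (523,125). I'll press on until the force rises.

jog_arm(slide=[[0.1,0,0],[0.1,0,0],[0.1,0,0],[0.05,0,0],[0.05,0,0],[0,0,0],[0,0,0],[0,0,0],[0,0,0],[0,0,0]], delta_rot=[[0,0,0],[0,0,0],[0,0,0],[0,0,0],[0,0,0],[0,0,0],[0,0,0],[0,0,0],[0,0,0],[0,0,0]])

```text
time_s: 7.25
eef_pos: [0.5499, 0.026, 0.0245]
eef_rot: [[0.996, -0.086, -0.005], [-0.086, -0.996, -0.001], [-0.005, 0.001, -1.0]]
contact_force: [-12.7, 1.3, 10.6]
grip_width: 0.0879
gripper_force: 6.3
```

The wood is seated: TCP stalled at jig x ≈ 0.014 with 12.7 N. Next I back off, rise, turn 90° and go to its +y end.

jog_arm(slide=[[-1,0,0],[-2,0,0],[0,0,-4],[0,0,-4],[0,0,-4],[2,-3,0],[2,-3,0],[2,-3,0],[2,-3,0],[0,-3,0]], delta_rot=[[0,0,0],[0,0,0],[0,0,0],[0,0,0],[0,0,0],[0,0,0],[0,0,0],[0,0,0],[0,0,0],[0,0,0]])

```text
time_s: 8.25
eef_pos: [0.6186, 0.1713, 0.1445]
eef_rot: [[0.996, -0.088, 0.003], [-0.088, -0.996, 0.0], [0.003, -0.001, -1.0]]
contact_force: [0.4, 0.8, 0.7]
grip_width: 0.0881
gripper_force: 0.0
```

```bash
python3 s.py
python3 - <<'E'
from bench import ctrl
import cv2
print(ctrl.get_state()['qpos'])
im=ctrl.snapshot('top')[145:265,195:395,::-1]
cv2.imwrite('pics/top3.png',cv2.resize(im,None,fx=4,fy=4,interpolation=cv2.INTER_CUBIC))
E
```

```text
t 8.25 jig xy [0.0698 0.1536] z 0.1445 toolx yaw rel jig deg -0.04 z [ 3.e-03  4.e-04 -1.e+00] F jig [0.31 0.84] 0.67 w 0.0880694885468163
[-0.04088313  0.54977698 -0.43944845  1.6159034   0.2629398   1.03192642
 -2.21795873]
```

View pics/top3.png

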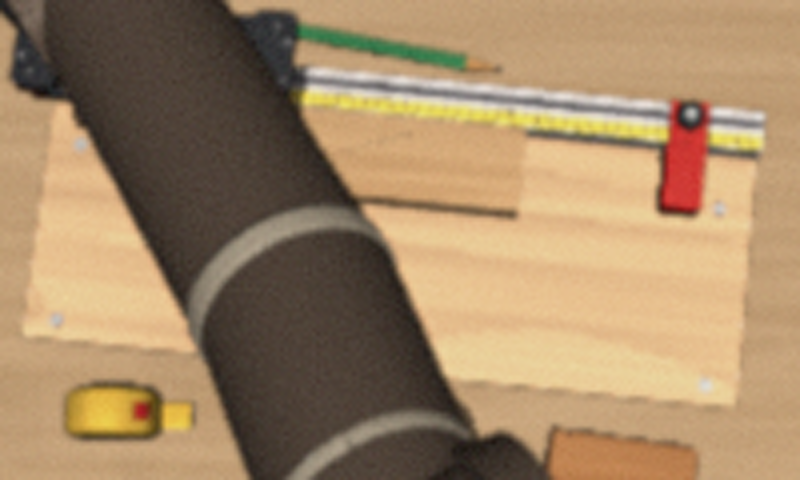

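The wood's near edge is at (360,200)–(517,213), parallel to the fence, with its right end at x≈520, well clear of the red stop. Now I turn the tool -90° (q7 is near its lower limit) and narrow the opening.

jog_arm(slide=[[0,0,0],[0,0,0],[0,0,0],[0,0,0],[0,0,0],[0,0,0],[0,0,0],[0,0,0],[0,0,0],[0,0,0]], delta_rot=[[0,0,-8.2],[0,0,-8.2],[0,0,-8.2],[0,0,-8.2],[0,0,-8.2],[0,0,-8.2],[0,0,-8.2],[0,0,-8.2],[0,0,-8.2],[0,0,-8.2]], gripper=-0.41)

```text
time_s: 9.3
eef_pos: [0.6161, 0.1707, 0.1447]
eef_rot: [[0.219, 0.976, 0.002], [0.976, -0.219, 0.0], [0.001, 0.001, -1.0]]
contact_force: [-0.7, 0.4, -0.1]
grip_width: 0.0262
gripper_force: 0.0
```

```bash
python3 s.py
python3 - <<'E'
from s import *
print(ctrl.get_state()['qpos'])
for p in((524,130),(517,208),(360,197)):print((R.T@(crop(p,.05)-o)).round(4))
E
```

```text
t 9.3 jig xy [0.0674 0.1527] z 0.1447 toolx yaw rel jig deg 82.4 z [ 1.5e-03  3.0e-04 -1.0e+00] F jig [-0.72  0.34] -0.14 w 0.026229757513574883
[ 0.16897623  0.62891208 -0.76939281  1.60597506  0.4771595   1.1018612
 -0.94466653]
[ 0.0863 -0.0907]
[ 0.0269 -0.091 ]
[0.0237 0.0255]
```

The wood's -y end is at jig y ≈ -0.091, so its +y end is ≈ 0.119. I finish the turn, align and descend behind it.

jog_arm(slide=[[0,0,0],[0.3,-1.2,0],[0,0,2],[0,0,2],[0,0,2],[0,0,2],[0,0,1.5],[0,0,1.4],[0,0,1],[0,0,0]], delta_rot=[[0,0,-7.6],[0,0,0],[0,0,0],[0,0,0],[0,0,0],[0,0,0],[0,0,0],[0,0,0],[0,0,0],[0,0,0]])

```text
time_s: 10.3
eef_pos: [0.6032, 0.1749, 0.0244]
eef_rot: [[0.094, 0.996, -0.002], [0.996, -0.094, -0.0], [-0.001, -0.002, -1.0]]
contact_force: [-0.3, -0.4, 0.1]
grip_width: 0.0262
gripper_force: 0.0
```

```bash
python3 s.py
python3 - <<'E'
from bench import ctrl
import cv2
cv2.imwrite('pics/sc4.png',cv2.resize(ctrl.snapshot('scene')[140:260,220:420,::-1],None,fx=4,fy=4,interpolation=cv2.INTER_CUBIC))
E
```

```text
t 10.3 jig xy [0.0542 0.1557] z 0.0244 toolx yaw rel jig deg 89.65 z [-1.7e-03 -5.0e-04 -1.0e+00] F jig [-0.23 -0.45] 0.13 w 0.02616488547740863
```

View pics/sc4.png

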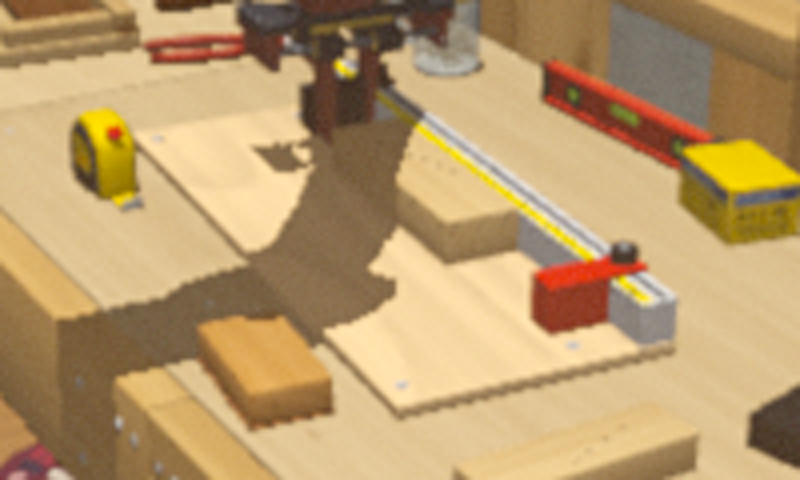

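The fingers are down behind the wood's far end at about (345,90); its near end at (460,235) is clear of the red stop at (570,295). Now I push along the fence.

jog_arm(slide=[[-0.6,0,0],[-0.6,0,0],[-0.6,0,0],[-0.6,0,0],[-0.6,0,0],[-0.6,0,0],[-0.6,0,0],[-0.6,0,0],[-0.6,0,0],[-0.6,0,0]], delta_rot=[[0,0,-0.35],[0,0,0],[0,0,0],[0,0,0],[0,0,0],[0,0,0],[0,0,0],[0,0,0],[0,0,0],[0,0,0]])

```text
time_s: 11.35
eef_pos: [0.5989, 0.1156, 0.0261]
eef_rot: [[0.086, 0.996, 0.001], [0.996, -0.086, 0.001], [0.001, 0.001, -1.0]]
contact_force: [0.3, 6.1, 4.5]
grip_width: 0.0258
gripper_force: 2.6
```

jog_arm(slide=[[-0.6,0,0],[-0.6,0,0],[-0.6,0,0],[-0.6,0,0],[-0.6,0,0],[-0.6,0,0],[-0.6,0,0],[-0.6,0,0],[-0.6,0,0],[0,0,0]], delta_rot=[[0,0,0],[0,0,0],[0,0,0],[0,0,0],[0,0,0],[0,0,0],[0,0,0],[0,0,0],[0,0,0],[0,0,0]])

```text
time_s: 12.35
eef_pos: [0.594, 0.0603, 0.0257]
eef_rot: [[0.088, 0.996, 0.0], [0.996, -0.088, -0.001], [-0.001, 0.0, -1.0]]
contact_force: [1.0, 2.5, 0.5]
grip_width: 0.0258
gripper_force: 0.9
```

```bash
python3 s.py
```

```text
t 12.35 jig xy [0.0551 0.0408] z 0.0257 toolx yaw rel jig deg 89.98 z [ 1.e-04 -7.e-04 -1.e+00] F jig [0.79 2.55] 0.52 w 0.025807457134393006
```

jog_arm(slide=[[-0.2,0,0],[-0.2,0,0],[-0.2,0,0],[-0.2,0,0],[-0.2,0,0],[-0.1,0,0],[-0.1,0,0],[0,0,0],[0,0,0],[0,0,0]], delta_rot=[[0,0,0],[0,0,0],[0,0,0],[0,0,0],[0,0,0],[0,0,0],[0,0,0],[0,0,0],[0,0,0],[0,0,0]])

```text
time_s: 13.35
eef_pos: [0.5929, 0.0493, 0.0256]
eef_rot: [[0.087, 0.996, -0.0], [0.996, -0.087, -0.0], [-0.0, -0.0, -1.0]]
contact_force: [1.1, 2.4, 2.2]
grip_width: 0.0261
gripper_force: 1.3
```

```bash
python3 s.py
python3 - <<'E'
from bench import ctrl
import cv2
im=ctrl.snapshot('top')[145:265,195:395,::-1]
cv2.imwrite('pics/top5.png',cv2.resize(im,None,fx=4,fy=4,interpolation=cv2.INTER_CUBIC))
E
```

```text
t 13.35 jig xy [0.0549 0.0297] z 0.0256 toolx yaw rel jig deg 90.03 z [-2.e-04 -4.e-04 -1.e+00] F jig [0.86 2.46] 2.24 w 0.026082075738346443
```

View pics/top5.png

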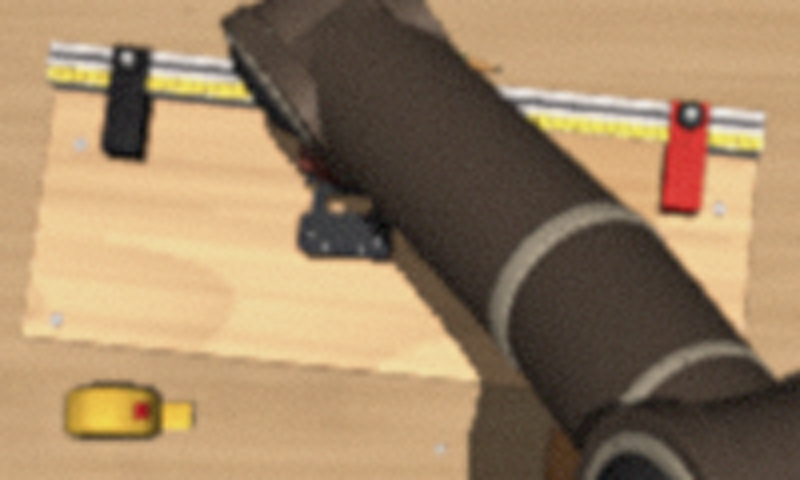

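The gripper at (345,235) follows the wood; the arm hides the wood's end, so I go by force. The force is only 2.5 N, so it isn't at the stop yet.

jog_arm(slide=[[-0.1,0,0],[-0.1,0,0],[-0.1,0,0],[-0.1,0,0],[-0.1,0,0],[0,0,0],[0,0,0],[0,0,0],[0,0,0],[0,0,0]], delta_rot=[[0,0,0],[0,0,0],[0,0,0],[0,0,0],[0,0,0],[0,0,0],[0,0,0],[0,0,0],[0,0,0],[0,0,0]])

```text
time_s: 14.4
eef_pos: [0.5925, 0.0468, 0.0256]
eef_rot: [[0.086, 0.996, 0.0], [0.996, -0.086, 0.003], [0.003, 0.0, -1.0]]
contact_force: [1.3, 8.1, -0.5]
grip_width: 0.0259
gripper_force: 4.2
```

jog_arm(slide=[[-0.1,0,0],[-0.1,0,0],[0,0,0],[0,0,0],[0,0,0],[0,0,0],[0,0,0],[0,0,0],[0,0,0],[0,0,0]], delta_rot=[[0,0,0],[0,0,0],[0,0,0],[0,0,0],[0,0,0],[0,0,0],[0,0,0],[0,0,0],[0,0,0],[0,0,0]])

```text
time_s: 15.4
eef_pos: [0.5925, 0.0468, 0.0259]
eef_rot: [[0.084, 0.996, 0.001], [0.996, -0.084, 0.005], [0.006, 0.001, -1.0]]
contact_force: [1.0, 11.9, -1.8]
grip_width: 0.0255
gripper_force: 6.3
```

Stalled at the stop with 12 N. I back off, rise and move aside to inspect.

jog_arm(slide=[[1,0,0],[2,0,0],[0,0,-4],[0,0,-4],[0,0,-4],[4,0,0],[4,0,0],[4,0,0],[4,0,0],[0,0,0]], delta_rot=[[0,0,0],[0,0,0],[0,0,0],[0,0,0],[0,0,0],[0,0,0],[0,0,0],[0,0,0],[0,0,0],[0,0,0]])

```text
time_s: 16.4
eef_pos: [0.6071, 0.2379, 0.1456]
eef_rot: [[0.08, 0.997, -0.001], [0.997, -0.08, 0.002], [0.002, -0.001, -1.0]]
contact_force: [-0.0, 0.0, 0.6]
grip_width: 0.0263
gripper_force: 0.0
```

```bash
python3 s.py
python3 - <<'E'
from bench import ctrl
import cv2,numpy as np
im=ctrl.snapshot('top')[155:215,295:395,::-1]
cv2.imwrite('pics/top6.png',cv2.resize(im,None,fx=8,fy=8,interpolation=cv2.INTER_CUBIC))
E
```

```text
t 16.4 jig xy [0.0526 0.2189] z 0.1456 toolx yaw rel jig deg 90.42 z [-9.0e-04  2.2e-03 -1.0e+00] F jig [-0.03  0.  ] 0.64 w 0.02629290942951065
```

View pics/top6.png

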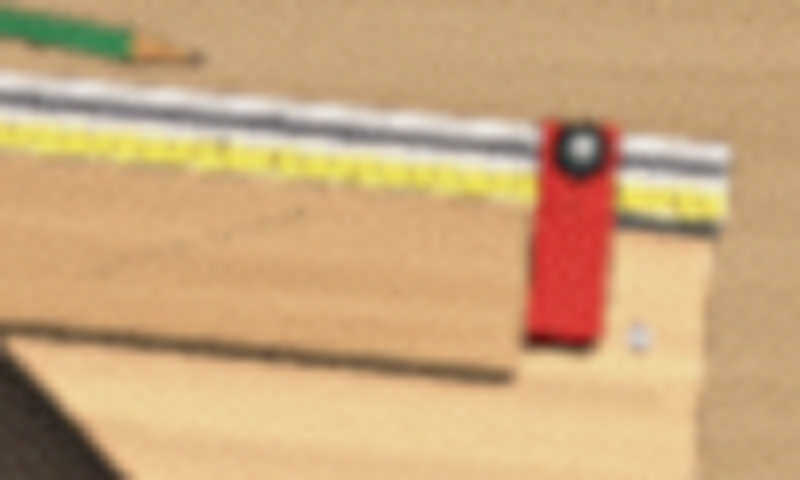

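The wood lies against the fence, parallel to it. Its right end is at (519–528, 205–365), beside the stop's left edge at (528–540). The small apparent gap needs a sub-pixel measurement, so I average several frames.

Run:
```python
from s import *
im=np.mean([ctrl.snapshot('top').astype(float) for _ in range(8)],0)
np.save('avg.npy',im)
for r in (183,187,191,195,199): print(r,[tuple(int(v) for v in im[r,c]) for c in range(356,366)])
for c in (310,330,350): print('col',c,[(r,tuple(int(v) for v in im[r,c])) for r in range(170,205) if r<182 or r>194])
```

```text
183 [(217, 173, 125), (216, 172, 123), (216, 171, 122), (214, 170, 121), (201, 157, 112), (184, 115, 84), (203, 69, 56), (210, 54, 49), (209, 55, 50), (210, 57, 51)]
187 [(219, 174, 125), (219, 174, 124), (219, 175, 126), (216, 173, 124), (192, 149, 106), (166, 83, 61), (202, 53, 49), (214, 57, 53), (212, 57, 53), (212, 58, 53)]
191 [(215, 169, 120), (215, 168, 119), (215, 171, 120), (215, 169, 119), (207, 148, 104), (197, 84, 65), (209, 55, 51), (214, 58, 54), (213, 59, 54), (214, 60, 55)]
195 [(220, 177, 126), (221, 178, 127), (221, 177, 126), (211, 165, 118), (192, 124, 90), (204, 74, 61), (211, 58, 54), (210, 58, 54), (211, 58, 52), (215, 59, 54)]
199 [(221, 175, 125), (223, 178, 126), (223, 179, 126), (221, 179, 128), (216, 176, 130), (216, 178, 132), (216, 180, 133), (216, 180, 133), (211, 178, 131), (202, 169, 125)]
col 310 [(170, (215, 205, 189)), (171, (234, 225, 164)), (172, (235, 223, 112)), (173, (235, 223, 98)), (174, (232, 221, 115)), (175, (211, 184, 113)), (176, (206, 166, 118)), (177, (211, 168, 119)), (178, (210, 166, 118)), (179, (211, 166, 118)), (180, (213, 169, 
[... 631 characters left out ...]
)), (198, (158, 123, 85)), (199, (120, 95, 67)), (200, (172, 137, 102)), (201, (224, 179, 133)), (202, (234, 195, 145)), (203, (235, 198, 148)), (204, (237, 205, 153))]
col 350 [(170, (221, 210, 201)), (171, (195, 188, 184)), (172, (143, 137, 136)), (173, (158, 152, 151)), (174, (219, 210, 194)), (175, (233, 225, 166)), (176, (234, 223, 113)), (177, (233, 221, 97)), (178, (227, 212, 111)), (179, (215, 184, 116)), (180, (211, 169, 119)), (181, (213, 169, 121)), (195, (219, 174, 123)), (196, (217, 171, 120)), (197, (218, 173, 122)), (198, (222, 176, 125)), (199, (214, 169, 120)), (200, (159, 125, 89)), (201, (117, 92, 67)), (202, (170, 135, 99)), (203, (223, 178, 131)), (204, (234, 196, 145))]
```

The averaged frame shows:
- **Stop:** wood meets red within about 1 px, with no gap.
- **Fence:** no dark gap along it, and the near edge has exactly the fence tape's slope (0.1).

So it is seated, and I hand it in.

```bash
python3 -c "
from bench import ctrl
print(ctrl.close_job())"
```

```text
the job is handed in; nothing more can be done
None
```

The job is handed in: by the force readings and the last top view, the wood lies flat against the fence with its end tight against the red stop. No verdict came back, and the sanding block, tape measure and pencil were not touched.

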